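# Hardness probe on the marked spot of a welded flange

### The arm

A 6-joint arm with a two-finger parallel gripper is mounted at the origin on the work surface. World frame = base frame: x ahead of the robot, y to its left, z up, the work surface at z = 0. Lengths are in m, angles in rad, forces in N, time in s.
With the tool pointing down it reaches from about 0.375 to 0.975 m from the base axis. Payload 3.8 kg.
Tool frame: the origin (TCP) lies at the very end of the fingers, on their centre line; the grasp point (between the pads) lies 19 mm behind it; z points along the fingers, y is the direction in which the jaws open and shut (so a half turn about z gives the same grasp; the last joint's range is limited). The gripper opens to 85 mm and grips with 20 to 120 N. Pads are 22 mm wide; open, the fingers measure 114 mm over their backs; the gripper's body (76 mm by 85 mm) begins 54 mm behind the grasp point. The pads swing forward as they close: fully open they stand 13 mm farther back than shut.
Start: joints at [1.07, 0.264, 1.604, -0, 1.274, -0.037], TCP at [0.302, 0.604, 0.208] pointing down, gripper open.
Joint ranges: [-2.63, 2.63], [-0.94, 2.18], [0.31, 2.57], [-1.31, 4.45], [0, 2.66], [-2.55, 2.55]. Speed limits (rad/s): [2.57, 2.57, 3.14, 3.14, 3.14, 3.14].

### API

Orientations are given as a rotation vector (axis times angle).
In Python, from workcell import status, read_camera, camera_info, order gives the robot as it stands.
- The arm moves only by the tool move_arm, never from a script. Its argument "deltas" is a list of rows, each a list of 3 entries, a list of its own where there are three numbers: the turn, a rotation vector about the world's x, y, z as a fraction of full scale, then the shift along the world's x, y, z as a fraction of full scale, then the closure, from -1 (fully open) to 1 (shut), so that 0 is half open. A call has 1 to 20 rows; each row is the pose to reach, as a shift and turn from the pose commanded when the call began; what a row does not reach only later rows make up. Full scale, the value 1, is 0.1 m for a shift and pi/2 rad for a turn. A row lasts 1/8 s, in which the tool goes at most 62.5 mm and 10.7 degrees, less where a joint would pass 70% of its speed; a pose out of reach is approached as far as the arm can. A call with a number of a shift or a turn outside -1 to 1 is refused whole. A call with a gripper value outside its range is refused whole. The fingers move at their own pace and stop on an object; "grip_force" is the grip in N (left out, the last holds). Time passes only in rows, so rows that repeat a pose let the fingers close. It gives the time, the measured TCP pose, the force and the opening at its end, in the units of the state.
- status.read_state(): the state, without advancing time (a new reading comes with each control period).
- read_camera(name): name is "side" or "top"; returns (picture, depth): 400x640x3 uint8, red, green, blue; 400x640 float32, m along the optical axis (not along the pixel's ray), 0 where there is no reading.
- camera_info(name): a dict with "K" (3x3 intrinsics, pixels), "R" (3x3) and "t" (3): a world point X has camera coordinates R X + t. Camera axes: x right, y down, z forward; pixel columns grow to the right and rows downward; lengths in m; the calibration is good to about 2 mm. A picture is of the moment at which its call begins. camera_info takes no time and is no camera call.
- order.finish_job(): hands the job in, once; it reports no verdict.
The state is a dict: "time": time; "q": joint angles; "joint_vel": joint speeds; "joint_torque": joint torques, N m; "tool_pos": TCP position; "tcp_rot": TCP orientation; "wrist_force": force on the tool from outside, world axes, zero at the start; "torque": the same for the moment, N m; "width": opening from 0.0 (shut) to 1.0 (fully open).
Only numpy, scipy, OpenCV 4.12 (cv2) and the standard library are available. Lean on these libraries where they do the work, as an engineer would, in place of code of your own. Each camera call takes 0.05 s, during which the arm holds its last target. There are 200 camera calls.

### The job

Swing the yellow hasp about a quarter turn off the hardness probe's collar so that it is clear, lift the orange probe out of its blue holder, and press its brass nose on the blue-ringed white spot of the flange in the welding positioner: inside the ring, probe square to the flange's tilted face, and lightly, about 6 N, so that the sprung nose is about half way in. Finish while still gripping the probe and holding it there; do not shift the flange, touch the positioner with anything but the nose, push the probe hard, or disturb the two spare flanges and the wrench.

Things in the scene. Friction and masses are not known exactly. Their poses are not given: they have to be found in the camera images.
- holder: Fixed blue block, 90 x 90 x 60 mm; origin at the centre of its underside on the bench, z up, x away from the robot at yaw 0. The probe hangs upright in a 25 mm hole through its middle. A small steel catch post stands on top at (-10, 38) mm, its lip over the closed hasp, open to -x; top at 78 mm.
- hasp (a joint): Yellow swing hasp on a vertical pivot. 0 = closed: the bar points along the holder's +y, over the -x side of the probe's collar, so the probe cannot be lifted. It grows counter-clockwise from above: the free end swings out to the holder's -x. Clear from 0.9 rad, stop at 1.75; stays where left (under 1 N at the knob). Bar 10 mm wide, 68 to 72 mm above the bench.
- hasp_hinge (a point): The hasp's pivot axis, at (-22, -36, 68) mm in the holder's frame, at the bar's underside.
- hasp_knob (a point): Centre of the top of the red upright knob at the hasp's free end, 96 mm from the pivot axis, 105 mm above the bench. The knob is a cylinder of 12 mm diameter standing 33 mm above the bar, free to be pinched or pushed. It lies outside the block's side (15 mm beyond it when closed).
- probe: Round stick, 0.2 kg, 141 mm long, upright in the holder, nose end 10 mm above the bench. Origin at the nose end (nose out), z towards the handle. Diameters: brass nose 8 mm (z 0 to 16 mm), steel sleeve 22 (16 to 50), aluminium collar 52 (50 to 56, rests on the holder's top), orange handle 28 (56 to 135), black cap 20 (135 to 141).
- probe_grip (a point): Point on the probe's axis in the orange handle, 98 mm from the end of the nose (nose out); a good place to grip. 108 mm above the bench in the holder.
- probe_tip (a point): Centre of the end of the brass nose (moves with the nose).
- probe_nose (a joint): How far the sprung nose is pushed in: 0 = out, 0.012 m = fully in. It starts to move at 3 N and is fully in at 9 N (0.5 N per mm); 6 N is half way, 6 mm.
- positioner: Fixed blue welding positioner, base 200 x 200 mm, origin at the centre of its underside. On its tilted 190 mm faceplate a olive-gold flange is clamped: 150 mm diameter, face centre about 168 mm above the bench, a 48 mm pipe stub standing 32 mm above the face. The face leans to the positioner's -x by 0.08 to 0.3 rad and is turned to any angle; both stay put under light force.
- spot (a point): Centre of the marked spot on the flange's face: a white disc of 12 mm radius with a black centre dot and a blue ring (12 to 15 mm radius) round it. 54 mm from the stub's axis. The point's z axis points out of the face, square to it. (A plain red dot on the opposite side of the flange is not the spot.)
- spare_a: Spare flange with stub on the bench, 150 mm diameter, 48 mm tall, origin centre of underside. Leave alone.
- spare_b: Second spare flange like it. Leave alone.
- wrench: Wrench lying on the bench, 200 mm long. Leave alone.
Not all that is in view belongs to the job. What is shaped like the probe but red is not meant.

How it is judged:
By the outcome, as a careful person would: the job done as asked, in the order asked, and still so for the second after the job is handed in, while the arm keeps its last pose, push and grip.
It also fails if it takes over 56 s, if anything falls off the work surface, if the arm or the gripper's body presses on something with over 40 N, if the wrist force passes 120 N, or if a joint passes its speed limit or range.

## Working session

There is one attempt and no reset: what is moved stays moved. The work goes in short steps, Python scripts to look and compute and a tool call to move; the robot and the scene stay as the last step left them, time stands still between calls to the robot, and variables do not carry over. Pictures are saved under pics/ and viewed, about 8 in all and at most 12, crops included, and the job is handed in when it is done.

Besides the shell and the picture viewer there is one more tool, called after ">>>" by a JSON object that holds its "name" and its "arguments", one argument or row to a line. move_arm: Moves the arm, as the interface text tells. Its arguments: {"type":"object","properties":{"deltas":{"type":"array","items":{"type":"array"}},"grip_force":{"type":"number"}},"required":["deltas"]}

```bash
ls; mkdir -p pics
cat > h.py <<'E'
import numpy as np,cv2
from workcell import status,read_camera,camera_info,order
def grab(n):
    p,d=read_camera(n); np.savez('pics/%s.npz'%n,p=p,d=d); return p,d
def load(n):
    z=np.load('pics/%s.npz'%n); return z['p'],z['d']
def pts(n,u,v,d):
    c=camera_info(n);K,R,t=map(np.array,(c['K'],c['R'],c['t']))
    u=np.asarray(u,float);v=np.asarray(v,float)
    ray=np.stack([(u-K[0,2])/K[0,0],(v-K[1,2])/K[1,1],np.ones_like(u)],-1)
    return (ray*np.asarray(d)[...,None]-t)@R
def plane(n,u,v,z):
    o=pts(n,u,v,np.zeros_like(np.asarray(u,float)));e=pts(n,u,v,np.ones_like(np.asarray(u,float)))
    s=(z-o[...,2])/(e[...,2]-o[...,2]); return o+s[...,None]*(e-o)
def proj(n,X):
    c=camera_info(n);K,R,t=map(np.array,(c['K'],c['R'],c['t']))
    x=(np.asarray(X)@R.T+t)@K.T; return x[...,:2]/x[...,2:]
E
python3 - <<'E'
from h import *
for n in('top','side'):
    p,d=grab(n); cv2.imwrite(f'pics/{n}0.png',p[...,::-1]); c=camera_info(n); print(n,c, -np.array(c['R']).T@np.array(c['t']),(d==0).mean())
print(status.read_state())
E
```

```text
pics
top {'K': array([[361.70682616,   0.        , 322.97065695],
       [  0.        , 361.70682616, 198.64382212],
       [  0.        ,   0.        ,   1.        ]]), 'R': array([[-0.02945779, -0.99943307,  0.01630255],
       [-0.99739475,  0.02831547, -0.06634715],
       [ 0.06584792, -0.01821452, -0.99766341]]), 't': array([0.07095463, 0.61399051, 1.07337233])} [0.54380174 0.07307994 1.11044408] 0.004015625
side {'K': array([[505.63900933,   0.        , 315.73482532],
       [  0.        , 505.63900933, 200.39710899],
       [  0.        ,   0.        ,   1.        ]]), 'R': array([[ 0.84992727, -0.52689803,  0.00145363],
       [-0.33781613, -0.54703659, -0.76591856],
       [ 0.40435616,  0.65048401, -0.64293596]]), 't': array([-0.49949184,  0.33524822,  1.07578957])} [ 0.10278185 -0.77957213  0.94916272] 0.0041015625
{'time': 0.1, 'q': array([ 1.07013084e+00,  2.64718769e-01,  1.60525467e+00, -7.04329098e-06,
        1.27374918e+00, -3.68806205e-02]), 'joint_vel': array([-9.33246733e-04, -1.84797330e-03, -2.92616970e-03,  2.87845007e-04,
        7.76912769e-04, -8.64358552e-05]), 'joint_torque': array([ 3.19485680e-04, -5.16706181e+01, -3.68591630e+01, -2.57842396e-05,
        6.23924512e-03,  1.05146859e-05]), 'tool_pos': array([0.30159088, 0.60305505, 0.20664971]), 'tcp_rot': array([-0.72186788, -3.05695731,  0.00322786]), 'wrist_force': array([ 0.37414943, -0.04479942, -0.30555197]), 'torque': array([ 0.00420062,  0.01026504, -0.00518415]), 'width': 1.0031629585267774}
```

View pics/top0.png

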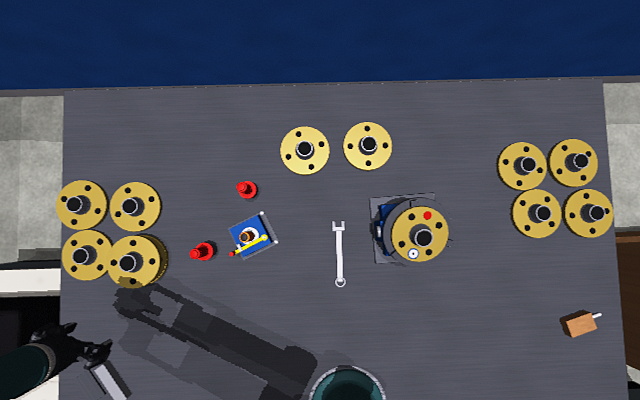

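View pics/side0.png

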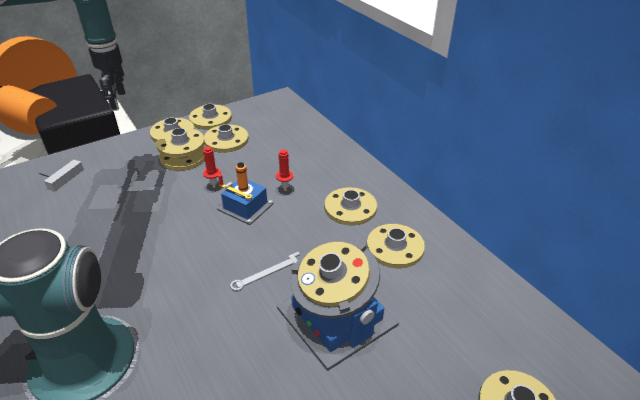

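Top view: the holder is at about (252,236), with the orange probe at (246,236), the hasp knob at (233,253) and red decoys at (203,252) and (247,190). The flange spot is at (413,254), and its red counterpart at (428,215). The side view shows the probe at (242,178), the spot at (308,279) and the knob at about (221,181).

Run:
```python
from h import *
rows=[]
np.set_printoptions(precision=4,suppress=True)
def blobs(m,a=6):
    n,l,s,c=cv2.connectedComponentsWithStats(m.astype(np.uint8)); return [(c[i].round(1),s[i,4],l==i) for i in range(1,n) if s[i,4]>=a]
win={'top':dict(h=(195,275,220,285),f=(185,280,365,460)),'side':dict(h=(155,225,205,280),f=(230,330,285,390))}
for n in('top','side'):
    p,d=load(n);hsv=cv2.cvtColor(p,cv2.COLOR_RGB2HSV);H,S,V=[hsv[...,i].astype(int) for i in range(3)]
    def w(k):
        m=np.zeros(H.shape,bool);a=win[n][k];m[a[0]:a[1],a[2]:a[3]]=1;return m
    cols=dict(orange=(H>6)&(H<17)&(S>150)&(V>60),yellow=(H>22)&(H<34)&(S>150)&(V>100),red=((H<4)|(H>176))&(S>150)&(V>60),blue=(H>100)&(H<125)&(S>130)&(V>50))
    for k,m in cols.items():
        for c,a,b in blobs(m&w('h')):
            v,u=np.where(b);P=pts(n,u,v,d[v,u]);print(n,k,c,a,'med',np.median(P,0),'min',P.min(0),'max',P.max(0))
    gold=(H>18)&(H<32)&(S>70)&w('f')
    v,u=np.where(gold);P=pts(n,u,v,d[v,u]);
    P=P[P[:,2]>.12]
    for _ in range(6):
        c=P.mean(0);nn=np.linalg.svd(P-c)[2][2];nn*=np.sign(nn[2]);r=(P-c)@nn;k=abs(r)<2*np.median(abs(r))+5e-4;P=P[k]
    print(n,'plane',c,nn,len(P),np.std(r))
    for nm,m in dict(white=(S<40)&(V>170),ring=(H>95)&(H<125)&(S>90),red=cols['red']).items():
        for cc,a,b in blobs(m&w('f'),8):
            v,u=np.where(b)
            if a>400: continue
            e=pts(n,u,v,1.+0*u);o=pts(n,0.,0.,0.);e=e-o;s=((c-o)@nn)/(e@nn);Q=o+s[:,None]*e
            print(n,nm,cc,a,'onplane',Q.mean(0),(Q.min(0)+Q.max(0))/2,np.ptp(Q,axis=0),'depth',np.median(pts(n,u,v,d[v,u]),0))
    x=p[win[n]['f'][0]:win[n]['f'][1],win[n]['f'][2]:win[n]['f'][3]]
    y=p[win[n]['h'][0]:win[n]['h'][1],win[n]['h'][2]:win[n]['h'][3]]
    rows.append(np.hstack([cv2.resize(y,(400,300),interpolation=0),cv2.resize(x,(400,300),interpolation=0)]))
cv2.imwrite('pics/crops0.png',np.vstack(rows)[...,::-1])
```

```text
top orange [249.8 235.9] 26 med [0.5132 0.2571 0.1091] min [0.5031 0.2557 0.0833] max [0.5237 0.2616 0.1452]
top yellow [253.9 242.1] 92 med [0.4942 0.2544 0.0719] min [0.4745 0.2197 0.0584] max [0.5161 0.2908 0.0763]
top yellow [236.5 251.1] 14 med [0.4704 0.304  0.0731] min [0.4648 0.2992 0.0688] max [0.476  0.3088 0.0754]
top red [247.  196.1] 42 med [0.6276 0.2765 0.0557] min [ 0.6217  0.2578 -0.0032] max [0.6345 0.2946 0.0598]
top red [231.  253.7] 18 med [0.4652 0.312  0.1048] min [0.454  0.3075 0.0057] max [0.4705 0.3294 0.1065]
top blue [247.5 228.2] 416 med [0.5362 0.274  0.06  ] min [0.4835 0.0731 0.0368] max [0.5714 0.3271 1.1104]
top blue [255.6 247.1] 191 med [0.4791 0.253  0.0598] min [0.4501 0.2096 0.003 ] max [0.5091 0.2962 0.0644]
top plane [ 0.5108 -0.1907  0.1672] [-0.2452 -0.0147  0.9694] 1450 0.0011233093282974884
top white [378.8 231. ] 15 onplane [ 0.5176 -0.0865  0.1705] [ 0.5163 -0.087   0.1702] [0.0183 0.0053 0.0047] depth [ 0.5161 -0.0956  0.1199]
top white [425.7 230.7] 19 onplane [ 0.5145 -0.2095  0.1679] [ 0.5111 -0.2092  0.167 ] [0.0165 0.0346 0.0046] d
[... 2343 characters left out ...]
 [291.5 258.7] 103 onplane [ 0.4562 -0.1129  0.1535] [ 0.4566 -0.1139  0.1535] [0.0387 0.026  0.0099] depth [0.5217 0.0112 0.006 ]
side white [330.6 262.5] 89 onplane [ 0.5144 -0.177   0.1672] [ 0.514  -0.1745  0.1672] [0.0456 0.0483 0.0114] depth [ 0.4997 -0.2009  0.1952]
side white [307.5 278. ] 91 onplane [ 0.4575 -0.1773  0.1528] [ 0.459  -0.1762  0.1532] [0.025  0.0255 0.0063] depth [ 0.4577 -0.1775  0.1536]
side white [365.8 313.2] 38 onplane [ 0.5024 -0.3189  0.162 ] [ 0.5019 -0.3185  0.1619] [0.0215 0.0078 0.0055] depth [ 0.5238 -0.2932  0.1182]
side red [357.4 262.1] 53 onplane [ 0.5568 -0.2132  0.1774] [ 0.557  -0.2135  0.1775] [0.0166 0.0182 0.0042] depth [ 0.5565 -0.2124  0.1783]
```

View pics/crops0.png

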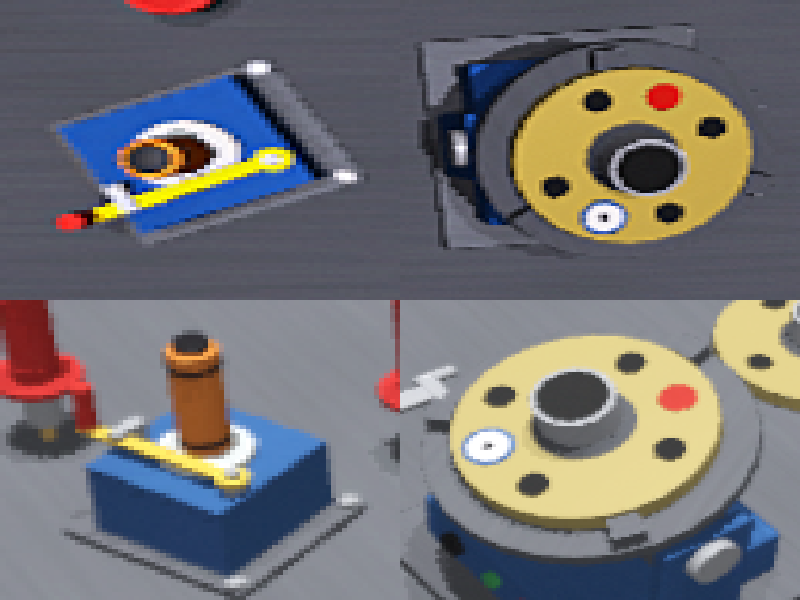

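Run:
```python
from h import *
from scipy.optimize import least_squares
np.set_printoptions(precision=4,suppress=True)
# holder top edge contour
p,d=load('top');hsv=cv2.cvtColor(p,cv2.COLOR_RGB2HSV);H,S,V=[hsv[...,i].astype(int) for i in range(3)]
m=(H>100)&(H<125)&(S>130)&(V>50);w=0*m;w[195:275,220:285]=1
v,u=np.where(m&w);P=pts('top',u,v,d[v,u]);P=P[abs(P[:,2]-.06)<.006]
r=cv2.minAreaRect((P[:,:2]*1000).astype(np.float32));print('holder',r,np.median(P[:,2]))
# yellow bar direction
y=(H>22)&(H<34)&(S>150)&(V>100)&w.astype(bool);v,u=np.where(y);Q=plane('top',u,v,.072)
c=Q.mean(0);print('bar c',c,'dir',cv2.fitLine((Q[:,:2]*1000).astype(np.float32),2,0,1,1).ravel(),'ends',Q[np.argmin(Q[:,1])],Q[np.argmax(Q[:,1])])
print('hinge',plane('top',264.7,237.1,.072),'cap',plane('top',244.7,236.9,.151),'knob',plane('top',231.0,253.7,.105))
# probe handle cylinder fit
A=[]
for n,ww in(('side',(155,225,205,280)),('top',(195,275,220,285))):
    p,d=load(n);h=cv2.cvtColor(p,cv2.COLOR_RGB2HSV).astype(int);m=(h[...,0]>6)&(h[...,0]<17)&(h[...,1]>150)&(h[...,2]>60)
    w=np.zeros(m.shape,bool);w[ww[0]:ww[1],ww[2]:ww[3]]=1;v,u=np.where(m&w);X=pts(n,u,v,d[v,u]);X=X[(X[:,2]>.075)&(X[:,2]<.14)]
    s=least_squares(lambda c:np.hypot(X[:,0]-c[0],X[:,1]-c[1])-.014,[.515,.265],loss='soft_l1',f_scale=.002);print(n,len(X),s.x,np.median(abs(s.fun)))
# knob seen from the side: pixel column (crop 86,405 )
u,v=205+86*75/400,155+(385-300)*70/300
print('side knob top px',u,v,plane('side',u,v,.105),'side cap',plane('side',205+192*75/400,155+42*70/300,.151))
```

```text
holder ((512.9827270507812, 268.61016845703125), (89.44722747802734, 89.18598175048828), 25.014188766479492) 0.060043613207758834
bar c [0.4911 0.261  0.072 ] dir [  0.438   -0.899  491.0864 260.953 ] ends [0.5131 0.2196 0.072 ] [0.4649 0.3083 0.072 ]
hinge [0.5073 0.2234 0.072 ] cap [0.5121 0.2644 0.151 ] knob [0.4658 0.3118 0.105 ]
side 157 [0.5125 0.2666] 0.0012603387283676836
top 21 [0.5125 0.2697] 0.0002364160876883667
side knob top px 221.125 174.83333333333334 [0.4692 0.3051 0.105 ] side cap [0.5126 0.2592 0.151 ]
```

>>> {"name": "move_arm", "arguments": {
  "deltas": [
    [[0,0,-0.1],[0.5,-0.5,0],1],
    [[0,0,-0.2],[1,-1,0],1],
    [[0,0,-0.2],[1,-1,0],1],
    [[0,0,-0.2],[1,-1,0],1]
  ]
}}

```text
time: 0.6
tool_pos: [0.4024, 0.503, 0.2075]
tcp_rot: [-1.193, -2.905, 0.001]
wrist_force: [0.2, 0.4, -0.1]
width: 0.142
```

Run:
```python
from h import *
s=status.read_state();print(s['time'],s['tool_pos'],s['tcp_rot'],s['q'],s['wrist_force'],s['width'])
p,d=load('side');h=cv2.cvtColor(p,cv2.COLOR_RGB2HSV).astype(int)
m=((h[...,0]<4)|(h[...,0]>176))&(h[...,1]>150)&(h[...,2]>60);m[:,:195]=0;m[:,300:]=0;m[210:]=0
v,u=np.where(m);P=pts('side',u,v,d[v,u])
for k in (P[:,1]>.33,(P[:,0]>.58)):
    Q=P[k];print(np.median(Q,0),np.percentile(Q[:,2],[1,99]))
c,sn=np.cos(np.radians(25.5)),np.sin(np.radians(25.5));hc=np.array([.513,.268]);R=np.array([[c,-sn],[sn,c]])
H=hc+R@[-.022,-.036]
for th,lag in((0,31),(0,26),(20,21),(40,20.5),(60,20.5),(80,20.5),(85,20.5)):
    t=np.radians(90+25.5+th);r=np.array([np.cos(t),np.sin(t)]);tg=np.array([-r[1],r[0]])
    print(th,lag,(H+.096*r-tg*lag/1000).round(4))
```

```text
0.6 [0.40243333 0.50297793 0.20753354] [-1.19300783e+00 -2.90547201e+00  5.73465913e-04] [8.56998452e-01 2.06864535e-01 1.67429027e+00 6.01676333e-04
 1.26101569e+00 6.52524784e-02] [ 0.21567438  0.37517284 -0.14570313] 0.1419391017384691
[0.46854454 0.39024875 0.0848653 ] [0.05023194 0.14097183]
[0.64175665 0.26330886 0.08308653] [0.05066521 0.14072571]
0 31 [0.4953 0.326 ]
0 26 [0.4908 0.3239]
20 21 [0.4549 0.3083]
40 20.5 [0.4298 0.2845]
60 20.5 [0.4145 0.254 ]
80 20.5 [0.4107 0.2201]
85 20.5 [0.4115 0.2116]
```

>>> {"name": "move_arm", "arguments": {
  "deltas": [
    [[0,0,-0.06],[0.25,-0.45,0],1],
    [[0,0,-0.12],[0.5,-0.9,0],1],
    [[0,0,-0.12],[0.5,-0.9,0],1]
  ]
}}

```text
time: 0.98
tool_pos: [0.4522, 0.4126, 0.2078]
tcp_rot: [-1.462, -2.781, 0.001]
wrist_force: [-0.9, -0.1, 0.6]
width: -0.002
```

>>> {"name": "move_arm", "arguments": {
  "deltas": [
    [[0,0,-0.05],[0.25,-0.45,0],1],
    [[0,0,-0.1],[0.45,-0.86,0],1],
    [[0,0,-0.1],[0.45,-0.86,-0.3],1],
    [[0,0,-0.1],[0.45,-0.86,-0.7],1],
    [[0,0,-0.1],[0.45,-0.86,-1],1],
    [[0,0,-0.1],[0.45,-0.86,-1],1]
  ]
}}

```text
time: 1.72
tool_pos: [0.4936, 0.3282, 0.1046]
tcp_rot: [-1.668, -2.658, 0.009]
wrist_force: [-0.1, -0.7, -0.7]
width: 0.0
```

>>> {"name": "move_arm", "arguments": {
  "deltas": [
    [[0,0,0],[0,0,-0.1],1],
    [[0,0,0],[0,0,-0.17],1],
    [[0,0,0],[0,0,-0.17],1]
  ]
}}

```text
time: 2.1
tool_pos: [0.4969, 0.3279, 0.091]
tcp_rot: [-1.673, -2.659, -0.0]
wrist_force: [-1.0, 0.7, 0.1]
width: -0.001
```

Run:
```python
from h import *
s=status.read_state();print(s['time'],s['tool_pos'],s['tcp_rot'],s['q'],s['wrist_force'])
r=[]
for n,w in(('top',(185,285,190,320)),('side',(115,215,170,300))):
    p,d=grab(n);r.append(cv2.resize(p[w[0]:w[1],w[2]:w[3]],(400,308),interpolation=1))
cv2.imwrite('pics/pre.png',np.hstack(r)[...,::-1])
```

```text
2.1 [0.49690398 0.32793167 0.09101996] [-1.67305352e+00 -2.65902001e+00 -2.07461204e-04] [5.41455542e-01 2.13587211e-01 1.89255747e+00 8.72213247e-05
 1.03533789e+00 9.38413869e-02] [-1.02971545  0.73539457  0.07222686]
```

View pics/pre.png

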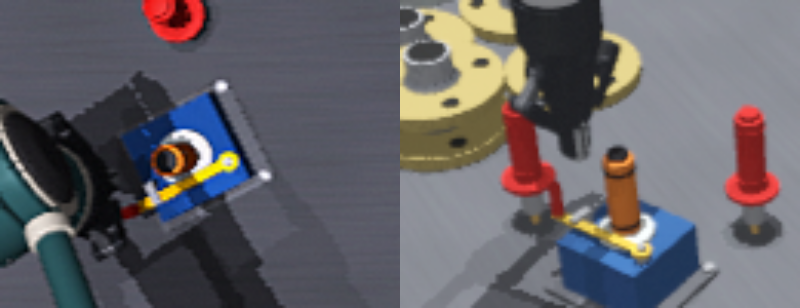

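Picture 4: the closed fingers are behind the red knob on the probe side, clear of the probe and the decoy. I can start the swing.

>>> {"name": "move_arm", "arguments": {
  "deltas": [
    [[0,0,0.05],[-0.12,-0.05,-0.03],1],
    [[0,0,0.11],[-0.27,-0.11,-0.03],1],
    [[0,0,0.16],[-0.35,-0.15,-0.03],1],
    [[0,0,0.22],[-0.42,-0.19,-0.03],1],
    [[0,0,0.28],[-0.49,-0.25,-0.03],1],
    [[0,0,0.33],[-0.56,-0.31,-0.03],1],
    [[0,0,0.39],[-0.62,-0.37,-0.03],1],
    [[0,0,0.44],[-0.67,-0.43,-0.03],1],
    [[0,0,0.5],[-0.72,-0.5,-0.03],1],
    [[0,0,0.56],[-0.76,-0.58,-0.03],1],
    [[0,0,0.61],[-0.8,-0.65,-0.03],1],
    [[0,0,0.67],[-0.83,-0.73,-0.03],1],
    [[0,0,0.67],[-0.83,-0.73,-0.03],1]
  ]
}}

```text
time: 3.82
tool_pos: [0.4142, 0.2545, 0.0885]
tcp_rot: [0.114, 3.139, 0.001]
wrist_force: [-0.1, -0.2, -0.0]
width: 0.001
```

>>> {"name": "move_arm", "arguments": {
  "deltas": [
    [[0,0,0.06],[-0.02,-0.09,0],1],
    [[0,0,0.11],[-0.03,-0.17,0],1],
    [[0,0,0.17],[-0.04,-0.26,0],1],
    [[0,0,0.22],[-0.04,-0.34,0],1],
    [[0,0,0.25],[-0.035,-0.38,0],1],
    [[0,0,0.25],[-0.035,-0.38,0],1]
  ]
}}

```text
time: 4.58
tool_pos: [0.411, 0.2169, 0.0883]
tcp_rot: [-0.499, 3.101, 0.001]
wrist_force: [-1.0, 0.3, -0.2]
width: -0.003
```

Run:
```python
from h import *
s=status.read_state();print(s['time'],s['tool_pos'],s['tcp_rot'],s['q'],s['wrist_force'])
r=[]
for n,w in(('top',(185,285,190,320)),('side',(115,215,170,300))):
    p,d=grab(n);r.append(cv2.resize(p[w[0]:w[1],w[2]:w[3]],(400,308),interpolation=1))
cv2.imwrite('pics/swung.png',np.hstack(r)[...,::-1])
```

```text
4.575 [0.4109955  0.21686088 0.08831792] [-4.98903583e-01  3.10074669e+00  6.05710703e-04] [ 4.31822466e-01 -2.71523659e-02  2.16265277e+00  1.32307724e-04
  1.00505801e+00 -1.45810595e+00] [-0.98211579  0.30867528 -0.21786812]
```

View pics/swung.png

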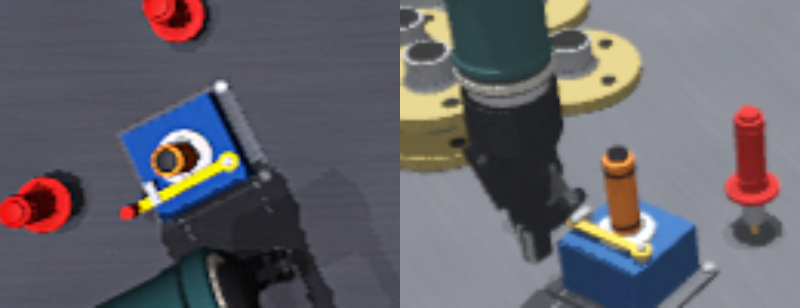

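Picture 5: the hasp is still closed, with the knob at its old place. The fingers must have missed it, so I'm checking where the fingertips really are.

Run:
```python
from h import *
np.set_printoptions(precision=4,suppress=True)
for n in('side','top'):
    p,d=load(n);v,u=np.where(d>.3);P=pts(n,u,v,d[v,u])
    k=(np.hypot(P[:,0]-.411,P[:,1]-.217)<.07)&(P[:,2]>.03)&(P[:,2]<.25)&(p[v,u].max(1)<110)
    Q=P[k];print(n,len(Q))
    for a in np.arange(.03,.2,.01):
        q=Q[(Q[:,2]>=a)&(Q[:,2]<a+.01)]
        if len(q)>2:print(round(a,3),len(q),q.min(0),q.max(0))
print(plane('side',227.5,165.4,.09))
```

```text
side 908
0.03 20 [0.4604 0.2293 0.0302] [0.478  0.266  0.0397]
0.04 29 [0.4612 0.2263 0.0407] [0.48   0.2645 0.0499]
0.05 21 [0.4617 0.2233 0.0506] [0.4799 0.2637 0.0597]
0.11 11 [0.3991 0.2032 0.1131] [0.4198 0.2177 0.1198]
0.12 23 [0.3992 0.1974 0.1206] [0.4199 0.2108 0.1295]
0.13 26 [0.3987 0.1982 0.13  ] [0.4206 0.2275 0.14  ]
0.14 19 [0.3987 0.1975 0.1401] [0.421  0.2171 0.1486]
0.15 36 [0.3905 0.1799 0.1503] [0.4271 0.2366 0.1599]
0.16 61 [0.3881 0.1735 0.1605] [0.4278 0.2464 0.1698]
0.17 71 [0.3849 0.1682 0.17  ] [0.4314 0.261  0.18  ]
0.18 82 [0.3814 0.1628 0.1801] [0.436  0.2614 0.1899]
0.19 106 [0.3803 0.1533 0.19  ] [0.4394 0.2659 0.1998]
top 152
0.16 4 [0.4286 0.1869 0.1647] [0.4335 0.2001 0.1694]
0.17 6 [0.4264 0.1832 0.1711] [0.4345 0.1971 0.1788]
0.18 7 [0.4129 0.1752 0.1809] [0.4372 0.1907 0.1869]
0.19 21 [0.4145 0.159  0.1908] [0.4391 0.1844 0.1998]
[0.5096 0.3564 0.09  ]
```

Run:
```python
from h import *
np.set_printoptions(precision=4,suppress=True)
p,d=load('side');v,u=np.where(d>.3);P=pts('side',u,v,d[v,u])
k=(np.hypot(P[:,0]-.411,P[:,1]-.217)<.03)&(P[:,2]>.03)&(P[:,2]<.14)
Q=P[k];U=u[k];W=v[k]
for a in np.arange(.03,.14,.005):
    j=(Q[:,2]>=a)&(Q[:,2]<a+.005);q=Q[j]
    if len(q):print(round(a,3),len(q),q.min(0),q.max(0),np.median(p[W[j],U[j]],0), W[j].max())
print('tcp proj',proj('side',[[.411,.2169,.0883],[.411,.2169,.107],[.411,.2169,.12]]))
for r in range(180,206,3): print(r,(d[r,200:230:3]*1000).astype(int))
```

```text
0.11 6 [0.4017 0.2058 0.1104] [0.4198 0.213  0.1149] [106.  107.5 112.5] 200
0.115 13 [0.3982 0.2032 0.1151] [0.4154 0.2285 0.1198] [93. 94. 99.] 200
0.12 16 [0.3979 0.1974 0.1206] [0.4198 0.217  0.125 ] [67.5 69.5 73. ] 199
0.125 12 [0.4003 0.1982 0.1254] [0.4199 0.2108 0.1295] [58.  59.  61.5] 197
0.13 14 [0.3982 0.1982 0.13  ] [0.4206 0.2181 0.1346] [37.  39.  42.5] 195
0.135 17 [0.3982 0.1987 0.135 ] [0.4202 0.2275 0.14  ] [61. 63. 66.] 194
tcp proj [[214.9624 204.2564]
 [214.051  198.7814]
 [213.4075 194.9158]]
180 [1285 1260 1266 1247 1254 1258 1226 1216 1218 1226]
183 [1538 1542 1274 1249 1262 1275 1235 1216 1223 1545]
186 [1535 1531 1278 1267 1265 1252 1241 1233 1415 1406]
189 [1515 1521 1518 1278 1269 1252 1246 1519 1517 1421]
192 [1504 1512 1510 1287 1280 1285 1293 1514 1414 1412]
195 [1496 1495 1491 1298 1291 1286 1300 1411 1403 1404]
198 [1482 1485 1481 1303 1298 1288 1487 1418 1414 1404]
201 [1477 1472 1472 1476 1477 1477 1478 1475 1426 1406]
204 [1470 1459 1462 1468 1465 1468 1463 1462 1425 1414]
```

The shut fingertips really end about 20 mm above the reported TCP: the lowest is at z≈0.110 while the TCP reads 0.088. They passed just over the knob. I'll go back over the top and push again 20 mm lower.

>>> {"name": "move_arm", "arguments": {
  "deltas": [
    [[0,0,0],[0,0,0.5],1],
    [[0,0,-0.1],[0.1,0.2,0.6],1],
    [[0,0,-0.2],[0.3,0.5,0.6],1],
    [[0,0,-0.3],[0.5,0.8,0.6],1],
    [[0,0,-0.4],[0.6,0.9,0.6],1],
    [[0,0,-0.5],[0.6,0.9,0.6],1],
    [[0,0,-0.5],[0.6,0.9,0.6],1]
  ]
}}

```text
time: 5.55
tool_pos: [0.4704, 0.3072, 0.1477]
tcp_rot: [-0.72, -3.058, 0.0]
wrist_force: [0.9, 0.5, 0.4]
width: -0.001
```

>>> {"name": "move_arm", "arguments": {
  "deltas": [
    [[0,0,-0.1],[0.15,0.1,0],1],
    [[0,0,-0.2],[0.27,0.21,0],1],
    [[0,0,-0.3],[0.27,0.21,-0.2],1],
    [[0,0,-0.415],[0.27,0.21,-0.5],1],
    [[0,0,-0.415],[0.27,0.21,-0.78],1],
    [[0,0,-0.415],[0.27,0.21,-0.78],1],
    [[0,0,-0.415],[0.27,0.21,-0.78],1]
  ]
}}

```text
time: 6.42
tool_pos: [0.498, 0.328, 0.0709]
tcp_rot: [1.661, 2.666, 0.002]
wrist_force: [-0.4, 0.5, 0.2]
width: -0.001
```

```bash
cat > tip.py <<'E'
from h import *
np.set_printoptions(precision=4,suppress=True)
s=status.read_state();T=s['tool_pos'];print(s['time'],T,s['tcp_rot'],s['q'],s['wrist_force'],s['width'])
r=[]
for n,w in(('top',(185,285,190,320)),('side',(115,215,170,300))):
    p,d=grab(n);r.append(cv2.resize(p[w[0]:w[1],w[2]:w[3]],(400,308),interpolation=1))
cv2.imwrite('pics/cur.png',np.hstack(r)[...,::-1])
v,u=np.where(d>.3);P=pts('side',u,v,d[v,u])
k=(np.hypot(P[:,0]-T[0],P[:,1]-T[1])<.03)&(P[:,2]>T[2]-.02)&(P[:,2]<T[2]+.09)&(np.ptp(p[v,u].astype(int),axis=1)<40)
Q=P[k]
for a in np.arange(-.02,.05,.005):
    q=Q[(Q[:,2]>=T[2]+a)&(Q[:,2]<T[2]+a+.005)]
    if len(q):print(round(a,3),len(q),q.min(0),q.max(0))
E
python3 tip.py
```

```text
6.425 [0.498  0.328  0.0709] [1.6613 2.6658 0.0017] [0.5407 0.2366 1.906  0.     0.9978 0.0845] [-0.3571  0.5155  0.2248] -0.000611313183500893
-0.015 5 [0.4959 0.3002 0.0564] [0.5138 0.3152 0.0595]
-0.01 1 [0.4968 0.3047 0.0617] [0.4968 0.3047 0.0617]
0.0 1 [0.4883 0.3033 0.0733] [0.4883 0.3033 0.0733]
0.02 1 [0.5087 0.3223 0.0954] [0.5087 0.3223 0.0954]
0.025 6 [0.4938 0.3149 0.0963] [0.5083 0.3201 0.1004]
0.03 19 [0.4838 0.3126 0.1013] [0.512  0.3284 0.1058]
0.035 14 [0.4855 0.3088 0.1062] [0.513  0.3287 0.1107]
0.04 13 [0.4838 0.3098 0.1109] [0.513  0.3277 0.1154]
0.045 17 [0.4825 0.3109 0.1166] [0.513  0.3275 0.1208]
0.05 14 [0.4834 0.311  0.121 ] [0.508  0.3222 0.1258]
```

>>> {"name": "move_arm", "arguments": {
  "deltas": [
    [[0,0,0],[0,0,-0.08],1],
    [[0,0,0.05],[-0.12,-0.05,-0.08],1],
    [[0,0,0.11],[-0.27,-0.11,-0.08],1],
    [[0,0,0.16],[-0.35,-0.15,-0.08],1],
    [[0,0,0.22],[-0.42,-0.19,-0.08],1],
    [[0,0,0.28],[-0.49,-0.25,-0.08],1],
    [[0,0,0.28],[-0.49,-0.25,-0.08],1]
  ]
}}

```text
time: 7.4
tool_pos: [0.4483, 0.3025, 0.0621]
tcp_rot: [1.043, 2.963, 0.0]
wrist_force: [1.0, 0.5, -0.7]
width: -0.0
```

```bash
python3 tip.py
```

```text
7.4 [0.4483 0.3025 0.0621] [1.0427 2.9632 0.0004] [ 0.5477  0.1498  2.0297 -0.      0.9617 -0.3464] [ 1.0471  0.4537 -0.7071] -0.00041007435648353867
-0.02 2 [0.4524 0.2858 0.0428] [0.4534 0.2875 0.0448]
-0.015 1 [0.4538 0.2874 0.0483] [0.4538 0.2874 0.0483]
-0.005 6 [0.459  0.2845 0.0583] [0.4689 0.2923 0.0599]
0.01 3 [0.4717 0.2864 0.0737] [0.4729 0.2934 0.076 ]
0.015 2 [0.4695 0.2872 0.0776] [0.4737 0.2899 0.0777]
0.02 6 [0.4291 0.2883 0.0832] [0.4554 0.2976 0.087 ]
0.025 4 [0.4494 0.288  0.0896] [0.4572 0.2963 0.0919]
0.03 7 [0.4369 0.286  0.0938] [0.4587 0.303  0.0969]
0.035 11 [0.4419 0.2853 0.0971] [0.4599 0.2991 0.102 ]
0.04 11 [0.4281 0.2862 0.1025] [0.4598 0.2976 0.1068]
0.045 17 [0.4357 0.2831 0.1077] [0.4604 0.2982 0.112 ]
0.05 9 [0.4367 0.2867 0.1129] [0.4561 0.2963 0.1168]
```

View pics/cur.png

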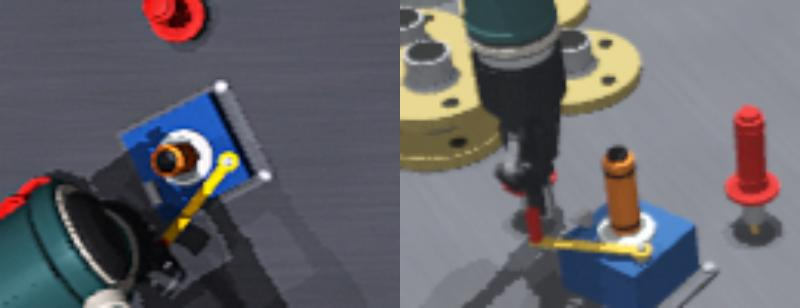

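Picture 6: the hasp is now swinging, about 30° open, with the knob pushed ahead of the fingers. Continuing.

>>> {"name": "move_arm", "arguments": {
  "deltas": [
    [[0,0,0.05],[-0.07,-0.06,0],1],
    [[0,0,0.11],[-0.13,-0.12,0],1],
    [[0,0,0.16],[-0.18,-0.18,0],1],
    [[0,0,0.22],[-0.23,-0.25,0],1],
    [[0,0,0.28],[-0.27,-0.33,0],1],
    [[0,0,0.33],[-0.31,-0.4,0],1],
    [[0,0,0.39],[-0.34,-0.48,0],1],
    [[0,0,0.45],[-0.36,-0.57,0],1],
    [[0,0,0.5],[-0.37,-0.65,0],1],
    [[0,0,0.56],[-0.38,-0.74,0],1],
    [[0,0,0.61],[-0.38,-0.82,0],1],
    [[0,0,0.64],[-0.375,-0.86,0],1],
    [[0,0,0.64],[-0.375,-0.86,0],1]
  ]
}}

```text
time: 9.12
tool_pos: [0.4114, 0.2167, 0.062]
tcp_rot: [-0.512, 3.099, 0.0]
wrist_force: [0.7, -0.1, -0.2]
width: 0.002
```

>>> {"name": "move_arm", "arguments": {
  "deltas": [
    [[0,0,0],[0.05,0.1,0.1],1],
    [[0,0,0],[0.05,0.1,0.5],0.5],
    [[0,0,0],[0.05,0.1,1],-0.5],
    [[0,0,0],[0.05,0.1,1],-0.5]
  ]
}}

```text
time: 9.62
tool_pos: [0.4203, 0.2294, 0.1679]
tcp_rot: [-0.513, 3.088, 0.005]
wrist_force: [0.4, 0.2, -0.3]
width: 0.639
```

Run:
```python
from h import *
np.set_printoptions(precision=4,suppress=True)
s=status.read_state();T=s['tool_pos'];print(s['time'],T,s['tcp_rot'],s['q'],s['wrist_force'],s['width'])
for n,w in(('top',(185,285,190,320)),('side',(115,215,170,300))):
    p,d=grab(n);h=cv2.cvtColor(p,cv2.COLOR_RGB2HSV).astype(int)
    m=np.zeros(d.shape,bool);m[w[0]:w[1],w[2]:w[3]]=1
    for nm,c in(('yellow',(h[...,0]>22)&(h[...,0]<34)&(h[...,1]>150)&(h[...,2]>100)),('orange',(h[...,0]>6)&(h[...,0]<17)&(h[...,1]>150)&(h[...,2]>60)),('red',((h[...,0]<4)|(h[...,0]>176))&(h[...,1]>150)&(h[...,2]>60))):
        v,u=np.where(m&c);P=pts(n,u,v,d[v,u])
        if nm=='yellow':P=P[abs(P[:,2]-.071)<.006]
        if nm=='red':P=P[(P[:,1]<.3)&(P[:,0]<.58)&(P[:,2]>.07)]
        if nm=='orange':
            X=P[(P[:,2]>.075)&(P[:,2]<.14)]
            if len(X)>10:
                from scipy.optimize import least_squares
                print('probe',least_squares(lambda c:np.hypot(X[:,0]-c[0],X[:,1]-c[1])-.014,[.515,.265],loss='soft_l1',f_scale=.002).x)
        if len(P):print(n,nm,len(P),np.median(P,0),P.min(0),P.max(0))
```

```text
9.625 [0.4203 0.2294 0.1679] [-0.5128  3.0884  0.0052] [ 0.4476 -0.0912  2.0637  0.0002  1.1577 -1.4524] [ 0.3672  0.205  -0.2724] 0.6390006090447071
top yellow 43 [0.4904 0.2204 0.0713] [0.456  0.2066 0.0674] [0.5162 0.2344 0.0761]
probe [0.5125 0.2697]
top orange 44 [0.5132 0.258  0.1358] [0.4683 0.2183 0.0005] [0.5249 0.2801 0.1539]
side yellow 72 [0.4655 0.2106 0.07  ] [0.4242 0.1931 0.0658] [0.5125 0.2269 0.0739]
probe [0.5127 0.2669]
side orange 203 [0.5079 0.2552 0.1091] [ 0.1028 -0.7796  0.0665] [0.5237 0.2704 0.9492]
side red 49 [0.4156 0.1926 0.0968] [ 0.1028 -0.7796  0.0755] [0.4221 0.2183 0.9492]
```

Measurements show the hasp at about 83° (1.45 rad), clear of the collar, with the probe undisturbed at (0.5126, 0.267). Next I go above the probe.

>>> {"name": "move_arm", "arguments": {
  "deltas": [
    [[0,0,-0.1],[0.2,0.08,0.1],-0.5],
    [[0,0,-0.2],[0.4,0.15,0.1],-0.5],
    [[0,0,-0.3],[0.6,0.22,0.1],-0.5],
    [[0,0,-0.4],[0.8,0.3,0.1],-0.5],
    [[0,0,-0.5],[0.92,0.375,0.1],-0.5],
    [[0,0,-0.6],[0.92,0.375,0.1],-0.5],
    [[0,0,-0.6],[0.92,0.375,0.1],-0.5],
    [[0,0,-0.6],[0.92,0.375,0.1],-0.5]
  ]
}}

```text
time: 10.72
tool_pos: [0.5072, 0.264, 0.1708]
tcp_rot: [-0.944, -2.995, 0.002]
wrist_force: [-0.0, -0.6, 0.1]
width: 0.75
```

```bash
sed -i 's/<.03)&(P\[:,2\]>T\[2\]-.02/<.06)\&(P[:,2]>T[2]-.02/; s/arange(-.02,.05/arange(-.02,.09/' tip.py; python3 tip.py
```

```text
10.725 [0.5072 0.264  0.1708] [-0.9437 -2.995   0.0021] [ 0.4364  0.098   1.8684 -0.      1.1772 -0.5239] [-0.0013 -0.5843  0.0626] 0.7503048839485924
-0.02 7 [0.5047 0.2565 0.1508] [0.5183 0.267  0.1524]
0.025 6 [0.4783 0.2308 0.1987] [0.5321 0.2918 0.2002]
0.03 15 [0.4771 0.2233 0.2017] [0.5386 0.2928 0.2056]
0.035 22 [0.4763 0.2223 0.2058] [0.533  0.2923 0.2107]
0.04 21 [0.4755 0.2212 0.2108] [0.5338 0.291  0.2157]
0.045 27 [0.4761 0.2215 0.2164] [0.5353 0.2899 0.2206]
0.05 17 [0.4756 0.2206 0.2209] [0.5358 0.289  0.2252]
0.055 22 [0.475  0.2207 0.2261] [0.5343 0.293  0.2306]
0.06 16 [0.4746 0.2204 0.2309] [0.5376 0.2927 0.2356]
0.065 7 [0.4928 0.2215 0.2359] [0.5352 0.2876 0.2405]
0.07 8 [0.4899 0.2198 0.2413] [0.5423 0.2898 0.2449]
0.075 15 [0.4751 0.2176 0.247 ] [0.5494 0.3034 0.2507]
0.08 13 [0.4691 0.2102 0.2508] [0.5505 0.3047 0.2556]
0.085 10 [0.4708 0.2166 0.2558] [0.5338 0.2785 0.2607]
```

View pics/cur.png

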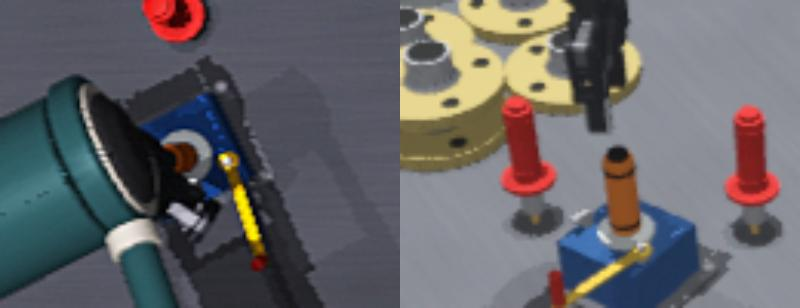

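Picture 7: the hasp is fully open, the probe upright, and the open gripper above it. The tips are about 27 mm behind the reported TCP. Descending to a TCP reading of about 0.070.

>>> {"name": "move_arm", "arguments": {
  "deltas": [
    [[0,0,0],[0.055,0.03,0],-0.5],
    [[0,0,0],[0.055,0.03,-0.3],-0.5],
    [[0,0,0],[0.055,0.03,-0.6],-0.5],
    [[0,0,0],[0.055,0.03,-0.85],-0.5],
    [[0,0,0],[0.055,0.03,-1],-0.5],
    [[0,0,0],[0.055,0.03,-1],-0.5]
  ]
}}

```text
time: 11.58
tool_pos: [0.5127, 0.2668, 0.0707]
tcp_rot: [-0.947, -2.994, 0.003]
wrist_force: [0.1, 0.4, 0.1]
width: 0.751
```

```bash
python3 tip.py|head -1
```

```text
11.575 [0.5127 0.2668 0.0707] [-0.9471 -2.9936  0.0025] [ 0.4367  0.207   1.9429 -0.      0.9941 -0.5212] [0.1177 0.3649 0.1253] 0.7507884762366078
```

View pics/cur.png

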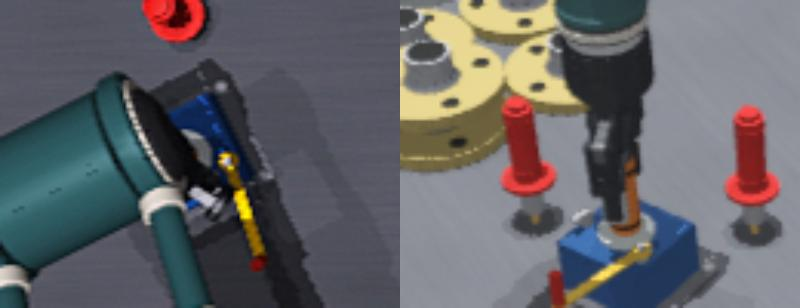

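Picture 8: the fingers straddle the handle with no contact force. Closing.

>>> {"name": "move_arm", "arguments": {
  "deltas": [
    [[0,0,0],[0,0,0],1],
    [[0,0,0],[0,0,0],1],
    [[0,0,0],[0,0,0],1],
    [[0,0,0],[0,0,0],1],
    [[0,0,0],[0,0,0],1],
    [[0,0,0],[0,0,0],1]
  ],
  "grip_force": 60
}}

```text
time: 12.42
tool_pos: [0.5144, 0.2676, 0.0732]
tcp_rot: [0.947, 2.994, 0.002]
wrist_force: [-0.9, 0.4, 6.0]
width: 0.313
```

>>> {"name": "move_arm", "arguments": {
  "deltas": [
    [[0,0,0],[0,0,0.1],1],
    [[0,0,0],[0,0,0.25],1],
    [[0,0,0],[0,0,0.5],1],
    [[0,0,0],[0,0,0.75],1],
    [[0,0,0],[0,0,1],1],
    [[0,0,0],[0,0,1],1]
  ]
}}

```text
time: 13.18
tool_pos: [0.5151, 0.268, 0.1751]
tcp_rot: [0.947, 2.992, 0.006]
wrist_force: [0.3, -0.3, -1.2]
width: 0.311
```

```bash
python3 tip.py|head -1
```

```text
13.175 [0.5151 0.268  0.1751] [0.9468 2.9915 0.0056] [ 0.4368  0.1062  1.8512  0.      1.179  -0.521 ] [ 0.2535 -0.2653 -1.2321] 0.3114617345189782
```

>>> {"name": "move_arm", "arguments": {
  "deltas": [
    [[0,0,0],[0,0,0.4],1],
    [[0,0,0],[0,-0.2,0.8],1],
    [[0,0,0],[-0.1,-0.5,1],1],
    [[0,0,0],[-0.15,-0.8,1.0],1],
    [[0,0,0],[-0.2,-1,1],1],
    [[0,0,0],[-0.2,-1,1],1],
    [[0,0,0],[-0.2,-1,1],1]
  ]
}}

```text
time: 14.15
tool_pos: [0.4931, 0.1675, 0.2709]
tcp_rot: [-0.948, -2.994, 0.0]
wrist_force: [0.2, 0.6, -1.4]
width: 0.31
```

```bash
cat > axis.py <<'E'
from h import *
from scipy.optimize import least_squares
from scipy.spatial.transform import Rotation as Ro
np.set_printoptions(precision=4,suppress=True)
s=status.read_state();T=s['tool_pos'];R=Ro.from_rotvec(s['tcp_rot']).as_matrix();print(s['time'],T,'z',R[:,2],s['q'],s['wrist_force'],s['width'])
p,d=grab('side');grab('top')
h=cv2.cvtColor(p,cv2.COLOR_RGB2HSV).astype(int)
v,u=np.where((h[...,0]>6)&(h[...,0]<17)&(h[...,1]>150)&(h[...,2]>50)&(d>.3))
P=pts('side',u,v,d[v,u]);L=(P-T)@R
k=(np.hypot(L[:,0],L[:,1])<.03)&(L[:,2]>-.03)&(L[:,2]<.02);L=L[k]
f=lambda c:np.hypot(L[:,0]-c[0]-c[2]*L[:,2],L[:,1]-c[1]-c[3]*L[:,2])-.014
r=least_squares(f,[0,0,0,0],loss='soft_l1',f_scale=.002);print('handle in tool',r.x,len(L),np.median(abs(r.fun)))
n=proj('side',T+np.outer(np.array([.03,.0,-.007,-.013,-.047,-.063])*-1-0,R[:,2]*-1))
v,u=np.where(d>.3);P=pts('side',u,v,d[v,u]);L=(P-T)@R;k=(np.hypot(L[:,0],L[:,1])<.032)&(L[:,2]>-.04)&(L[:,2]<.08)
L=L[k];C=p[v[k],u[k]]
for a in np.arange(-.03,.076,.004):
    j=(L[:,2]>=a)&(L[:,2]<a+.004)
    if j.sum():print(round(a,3),j.sum(),np.median(C[j],0),L[j].min(0)[:2],L[j].max(0)[:2])
c=proj('side',T+.02*R[:,2]).astype(int);w=p[max(c[1]-70,0):c[1]+70,max(c[0]-90,0):c[0]+90]
cv2.imwrite('pics/ax.png',cv2.resize(w,None,fx=4,fy=4,interpolation=1)[...,::-1])
E
python3 axis.py
```

```text
14.15 [0.4931 0.1675 0.2709] z [-0.0015  0.0003 -1.    ] [ 0.2792 -0.0634  1.8467  0.0007  1.3597 -0.6786] [ 0.2215  0.6426 -1.4039] 0.3104472556893605
handle in tool [ 0.0008 -0.001  -0.042   0.0796] 79 0.0009376070964530175
-0.03 11 [98. 83. 79.] [-0.0118 -0.0263] [0.0089 0.0166]
-0.026 12 [113.5  93.5  77. ] [-0.0134 -0.0247] [0.0095 0.0124]
-0.022 9 [126.  91.  71.] [-0.0131 -0.0205] [ 0.0052 -0.0008]
-0.018 15 [139.  77.  34.] [-0.0129 -0.0193] [ 0.0094 -0.0011]
-0.014 13 [138.  76.  34.] [-0.0112 -0.0162] [ 0.0134 -0.0059]
-0.01 17 [137.  76.  33.] [-0.0121 -0.0177] [ 0.0134 -0.0019]
-0.006 21 [108.  59.  31.] [-0.0128 -0.0167] [ 0.0143 -0.0044]
-0.002 14 [80.5 47.5 28.5] [-0.0136 -0.0156] [ 0.015 -0.001]
0.002 20 [136.   80.5  43.5] [-0.0133 -0.0298] [ 0.0114 -0.0015]
0.006 105 [131. 134. 135.] [-0.0247 -0.0272] [0.0254 0.0192]
0.01 46 [131.  135.  135.5] [-0.0249 -0.0284] [0.024  0.0156]
0.014 7 [131. 135. 140.] [-0.0197 -0.0258] [ 0.0152 -0.0168]
0.022 1 [ 97.  99. 102.] [ 0.0057 -0.0147] [ 0.0057 -0.0147]
0.026 11 [100. 101. 105.] [-0.0098 -0.0133] [ 0.0095 -0.0061]
0.03 13 [100. 102. 105.] [-0.0075 -0.0153] [ 0.0092 -0.0053]
0.034 11 [ 99. 100. 105.] [-0.0087 -0.0144] [ 0.0098 -0.0018]
0.038 11 [100. 101. 104.] [-0.0087 -0.0138] [ 0.0112 -0.0049]
0.042 13 [101. 102. 105.] [-0.0106 -0.0125] [0.0078 0.0008]
0.046 10 [106. 104. 107.] [-0.0096 -0.0137] [ 0.0061 -0.0006]
0.054 5 [128. 104.  61.] [-0.0025 -0.0067] [ 0.0023 -0.0027]
0.058 2 [127.5 110.5  81.5] [-0.002 -0.006] [ 0.0031 -0.0042]
0.062 2 [131.  113.5  87. ] [ 0.0012 -0.0026] [ 0.0038 -0.0024]
```

View pics/ax.png

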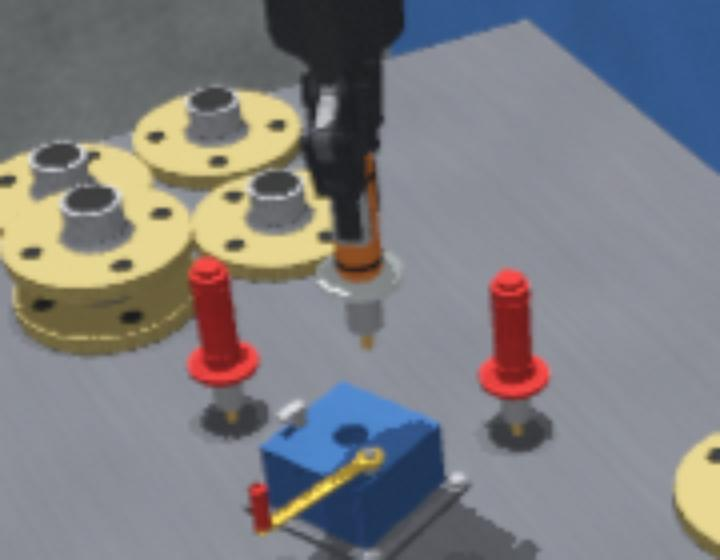

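Picture 9: the probe is out, gripped and upright, with the hasp open. The collar top sits at TCP+6.5 mm, so the nose end is at TCP+63 mm, which agrees with the grip. Now the tilt and travel.

>>> {"name": "move_arm", "arguments": {
  "deltas": [
    [[0.004,-0.05,0],[-0.1,-0.3,0],1],
    [[0.007,-0.1,0],[-0.3,-0.7,0],1],
    [[0.0095,-0.158,0],[-0.5,-1,0],1],
    [[0.0095,-0.158,0],[-0.6,-1,0],1]
  ]
}}

```text
time: 14.75
tool_pos: [0.431, 0.0663, 0.2708]
tcp_rot: [0.879, 2.771, 0.129]
wrist_force: [0.5, 0.4, -1.3]
width: 0.313
```

>>> {"name": "move_arm", "arguments": {
  "deltas": [
    [[0,0,0],[0,-0.35,0],1],
    [[0,0,0],[0,-0.7,0],1],
    [[0,0,0],[0,-1,0],1],
    [[0,0,0],[0,-1,0],1]
  ]
}}

```text
time: 15.25
tool_pos: [0.4343, -0.0337, 0.2723]
tcp_rot: [0.881, 2.77, 0.13]
wrist_force: [0.4, 0.4, -2.0]
width: 0.311
```

>>> {"name": "move_arm", "arguments": {
  "deltas": [
    [[0,0,0],[0,-0.35,0],1],
    [[0,0,0],[0,-0.7,0],1],
    [[0,0,0],[0,-1,0],1],
    [[0,0,0],[0,-1.0,0],1]
  ]
}}

```text
time: 15.75
tool_pos: [0.4343, -0.1332, 0.2719]
tcp_rot: [0.88, 2.771, 0.131]
wrist_force: [-0.4, 1.7, -2.1]
width: 0.309
```

>>> {"name": "move_arm", "arguments": {
  "deltas": [
    [[0,0,0],[0,-0.25,0],1],
    [[0,0,0],[0,-0.45,-0.1],1],
    [[0,0,0],[0,-0.45,-0.27],1],
    [[0,0,0],[0,-0.45,-0.27],1],
    [[0,0,0],[0,-0.45,-0.27],1],
    [[0,0,0],[0,-0.45,-0.27],1]
  ]
}}

```text
time: 16.5
tool_pos: [0.4339, -0.1773, 0.2456]
tcp_rot: [0.875, 2.771, 0.13]
wrist_force: [0.0, 0.1, -1.6]
width: 0.313
```

```bash
cat >> axis.py <<'E'
q=L[(L[:,2]>.001)&(L[:,2]<.014)&(np.hypot(L[:,0],L[:,1])>.016)&(C.min(1)>110)]
for _ in range(5):
    A=np.c_[q[:,:2],np.ones(len(q))];b=np.linalg.lstsq(A,q[:,2],rcond=None)[0];e=q[:,2]-A@b;q=q[abs(e)<.0025]
nn=np.array([-b[0],-b[1],1]);nn/=np.linalg.norm(nn)
N=np.array([-.2456,-.0148,.969]);N/=np.linalg.norm(N);S=np.array([.4567,-.1767,.1536])
print('collar',b,len(q),e.std(),'axis world',-R@nn,'tool up',-R[:,2],'want',N)
X=T+.063*R[:,2];r=X-S;print('tip',X,'height over face',r@N,'lateral',r-(r@N)*N)
E
python3 axis.py | grep -v '^[-0]*\.0[0-9]* [0-9]'
```

```text
16.5 [ 0.4339 -0.1773  0.2456] z [ 0.2467  0.0146 -0.969 ] [-0.5544 -0.3247  2.128   0.1574  1.1375 -1.565 ] [ 0.0407  0.0541 -1.5936] 0.31330781142859254
handle in tool [ 0.001  -0.0015  0.0074 -0.0209] 74 0.0006246571428362331
collar [ 0.0015 -0.0199  0.0082] 191 0.0011941180003763549 axis world [-0.2588 -0.03    0.9655] tool up [-0.2467 -0.0146  0.969 ] want [-0.2457 -0.0148  0.9692]
tip [ 0.4495 -0.1764  0.1846] height over face 0.03177222959886583 lateral [0.0006 0.0008 0.0002]
```

View pics/ax.png

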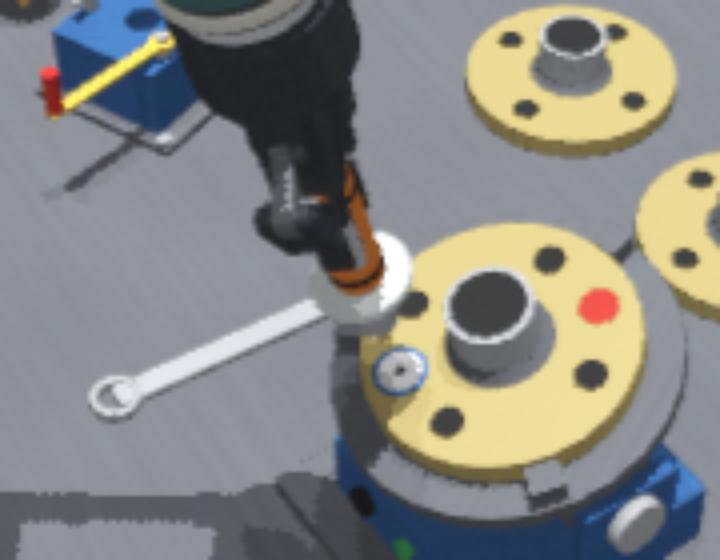

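Picture 10: the probe is tilted over the flange, with the spot at crop (400,370) under it. The sleeve and nose are hard to see against the background, so I'm checking them numerically.

```bash
python3 axis.py | grep '^[-0]*\.0[0-9]* [0-9]'
python3 - <<'E'
from h import *
s=status.read_state();T=s['tool_pos']
from scipy.spatial.transform import Rotation as Ro
R=Ro.from_rotvec(s['tcp_rot']).as_matrix()
for n in('side','top'):
    p,d=load(n)
    for a in(.01,.02,.03,.04,.05,.058,.063):
        X=T+a*R[:,2];c=proj(n,X);i=c.round().astype(int);ci=camera_info(n);z=(np.array(ci['R'])@X+ci['t'])[2]
        print(n,a,c.round(1),p[i[1],i[0]],d[i[1],i[0]],z.round(4))
E
```

```text
-0.03 11 [111.  80.  72.] [-0.013  -0.0226] [-0.0067  0.0118]
-0.026 8 [143.5  80.5  37. ] [-0.0128 -0.0105] [-0.0091  0.0129]
-0.022 5 [136.  86.  62.] [-0.0132 -0.0116] [-0.0095 -0.0037]
-0.018 5 [143.  83.  44.] [-0.0126 -0.0154] [-0.005   0.0002]
-0.014 12 [141.5  80.   35.5] [-0.012  -0.0169] [ 0.0059 -0.0041]
-0.01 20 [140.  78.  35.] [-0.0129 -0.0165] [ 0.0108 -0.001 ]
-0.006 22 [88.5 57.5 31. ] [-0.0134 -0.016 ] [0.0115 0.0068]
-0.002 17 [84. 58. 32.] [-0.0131 -0.0167] [ 0.0103 -0.0027]
0.002 28 [137.5 112.   98. ] [-0.0229 -0.0271] [0.0203 0.0041]
0.006 208 [167.  172.5 170.5] [-0.025  -0.0297] [0.0256 0.0228]
0.01 53 [174. 180. 171.] [-0.0241 -0.0274] [0.0263 0.0156]
0.014 1 [147. 150. 151.] [-0.0219 -0.0113] [-0.0219 -0.0113]
0.034 5 [104. 107. 109.] [-0.0086 -0.0122] [-0.0015 -0.0062]
0.038 16 [101.  102.5 106. ] [-0.0098 -0.0133] [ 0.006  -0.0041]
0.042 10 [101.5 102.5 105. ] [-0.0094 -0.0131] [ 0.0095 -0.0052]
0.046 10 [116. 113. 106.] [-0.0101 -0.0131] [ 0.0076 -0.0017]
0.058 5 [151. 132.  83.] [-0.003  -0.0065] [ 0.0028 -0.0012]
0.062 3 [139. 116.  69.] [-0.0309 -0.0057] [0.0012 0.0052]
0.066 2 [223.5 217.5 196.5] [-0.0303  0.0056] [-0.03    0.0092]
side 0.01 [297.8 254.1] [143  79  35] 0.9608084 0.9851
side 0.02 [299. 257.] [89 52 30] 0.972631 0.9924
side 0.03 [300.1 259.9] [173 179 180] 0.97269005 0.9997
side 0.04 [301.3 262.7] [172 178 179] 0.9652491 1.007
side 0.05 [302.4 265.5] [132 136 137] 0.9683947 1.0143
side 0.058 [303.2 267.7] [103 104 107] 1.0042644 1.0202
side 0.063 [303.8 269.1] [104 103 104] 1.005133 1.0239
top 0.01 [422.5 264.4] [31 33 38] 0.7783666 0.8702
top 0.02 [421.2 263. ] [23 12  8] 0.85202116 0.88
top 0.03 [420.  261.5] [68 27 12] 0.8557377 0.8898
top 0.04 [418.8 260.1] [209 214 224] 0.86698186 0.8997
top 0.05 [417.6 258.7] [244 244 248] 0.8659004 0.9095
top 0.058 [416.7 257.6] [252 252 255] 0.86444575 0.9173
top 0.063 [416.1 257. ] [44 46 50] 0.86495966 0.9223
```

The nose and sleeve are where expected, coaxial with the tool to about 2 mm, with no consistent tilt (the handle and collar fits differ by ±0.02 rad with opposite sign, so that's noise). Tip about 32 mm above the face and 1 mm off laterally. Approaching along the normal.

>>> {"name": "move_arm", "arguments": {
  "deltas": [
    [[0,0,0],[0.022,0,-0.09],1],
    [[0,0,0],[0.044,0.002,-0.175],1],
    [[0,0,0],[0.058,0.004,-0.23],1],
    [[0,0,0],[0.064,0.004,-0.252],1],
    [[0,0,0],[0.064,0.004,-0.252],1],
    [[0,0,0],[0.064,0.004,-0.252],1],
    [[0,0,0],[0.064,0.004,-0.252],1]
  ]
}}

```text
time: 17.58
tool_pos: [0.44, -0.1775, 0.2201]
tcp_rot: [0.877, 2.771, 0.13]
wrist_force: [0.4, 0.4, -2.2]
width: 0.316
```

```bash
cat > f.py <<'E'
from h import *
from scipy.spatial.transform import Rotation as Ro
np.set_printoptions(precision=4,suppress=True)
N=np.array([-.2457,-.0148,.9692]);S=np.array([.4567,-.1767,.1536]);F=[]
for i in range(8):
    s=status.read_state();F.append(s['wrist_force'])
    read_camera('top')
F=np.array(F);R=Ro.from_rotvec(s['tcp_rot']).as_matrix();X=s['tool_pos']+.063*R[:,2];r=X-S
print(s['time'],'F.N',(F@N).mean(),(F@N).std(),F.mean(0),'h',r@N,'lat',r-(r@N)*N,'tool',s['tool_pos'],'up',-R[:,2],s['width'])
E
python3 f.py
```

```text
17.925 F.N -1.4901691471668044 0.3120681801538514 [-0.2679 -0.2806 -1.6097] h 0.00526206707572412 lat [-0.0001  0.0003 -0.    ] tool [ 0.4399 -0.1774  0.2198] up [-0.2458 -0.0147  0.9692] 0.31065241610711325
```

>>> {"name": "move_arm", "arguments": {
  "deltas": [
    [[0,0,0],[0.005,0,-0.02],1],
    [[0,0,0],[0.01,0.0005,-0.04],1],
    [[0,0,0],[0.015,0.001,-0.058],1],
    [[0,0,0],[0.0175,0.001,-0.068],1],
    [[0,0,0],[0.0175,0.001,-0.068],1],
    [[0,0,0],[0.0175,0.001,-0.068],1]
  ]
}}

```text
time: 18.73
tool_pos: [0.4416, -0.1774, 0.2131]
tcp_rot: [0.877, 2.771, 0.13]
wrist_force: [-1.6, -0.4, 1.2]
width: 0.313
```

```bash
python3 f.py
```

```text
19.075 F.N 2.2937607864568132 0.6301385523577129 [-2.2158 -0.2908  1.8005] h -0.0017518801591173974 lat [-0.      0.0002  0.    ] tool [ 0.4416 -0.1774  0.213 ] up [-0.2458 -0.0146  0.9692] 0.31194160042572544
```

>>> {"name": "move_arm", "arguments": {
  "deltas": [
    [[0,0,0],[0.004,0,-0.015],1],
    [[0,0,0],[0.008,0,-0.03],1],
    [[0,0,0],[0.011,0.001,-0.043],1],
    [[0,0,0],[0.011,0.001,-0.043],1],
    [[0,0,0],[0.011,0.001,-0.043],1],
    [[0,0,0],[0.011,0.001,-0.043],1]
  ]
}}

```text
time: 19.88
tool_pos: [0.4428, -0.1773, 0.2087]
tcp_rot: [0.877, 2.771, 0.13]
wrist_force: [-2.9, 1.0, 3.8]
width: 0.309
```

```bash
python3 f.py; python3 axis.py | grep -E 'collar|^tip|^0.0(3|4|5|6)'
```

```text
20.225 F.N 4.668266948193878 0.5983865799825827 [-2.7077 -0.0224  4.1299] h -0.006212452045835221 lat [0.     0.0002 0.    ] tool [ 0.4428 -0.1773  0.2086] up [-0.2458 -0.0146  0.9692] 0.3152052721341765
0.03 1 [113. 115. 118.] [-0.0018 -0.0137] [-0.0018 -0.0137]
0.034 5 [102. 104. 107.] [-0.0053 -0.0134] [ 0.0011 -0.0113]
0.038 11 [100. 102. 105.] [-0.0311 -0.0148] [0.0064 0.0036]
0.042 9 [100. 101. 105.] [-0.0098 -0.0126] [ 0.0094 -0.0061]
0.046 9 [105. 106. 110.] [-0.0313 -0.0125] [0.0058 0.0026]
0.05 7 [58. 59. 63.] [-0.0307 -0.0006] [-0.0134  0.0104]
0.054 197 [139. 139. 133.] [-0.03   -0.0317] [0.0194 0.0245]
0.058 121 [142. 138. 129.] [-0.0297 -0.0314] [0.0196 0.0268]
0.062 3 [91. 83. 61.] [-0.0241 -0.0292] [0.0133 0.0054]
collar [-0.0051 -0.0148  0.0082] 191 0.0011651175161861399 axis world [-0.2499 -0.0296  0.9678] tool up [-0.2457 -0.0146  0.9692] want [-0.2457 -0.0148  0.9692]
tip [ 0.4582 -0.1764  0.1476] height over face -0.006226538867348485 lateral [0.     0.0003 0.    ]
```

View pics/ax.png

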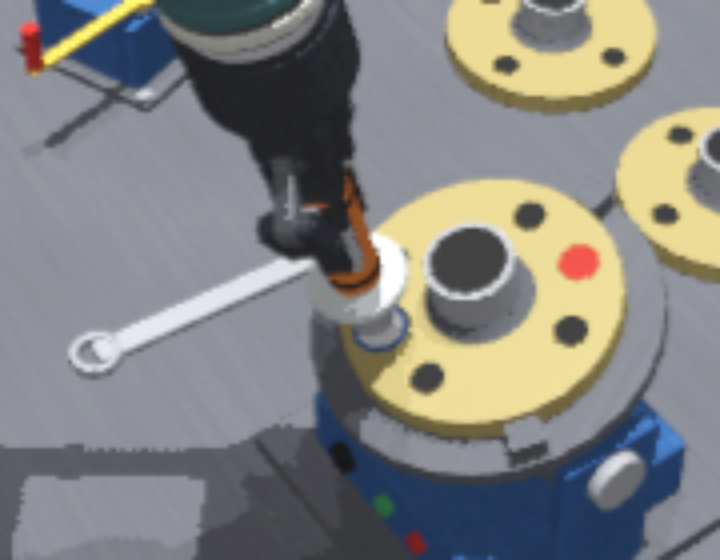

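Picture 11: the nose is on the spot, inside the blue ring at crop (382,327). The contact force is 6.2 N over the free baseline. Handing in.

```bash
python3 -c "
from h import *
print(order.finish_job())"
```

```text
the job is handed in; nothing more can be done
None
```

I swung the hasp to about 83° (1.45 rad), lifted the orange probe out, and pressed its nose on the blue-ringed spot. I handed the job in while still gripping and holding it there, at about 20.5 s of the 56 s allowed.

**Last checks:**
- **Force:** 6.2 N above the free-hanging reading (noise about 0.6 N). The position gives the same, about 6.2 mm of nose travel.
- **Placing:** the nose is within 1 mm of the spot's centre by calculation. Allowing for the camera fits, the doubt is about 2 mm; the last picture shows it inside the ring.
- **Squareness:** the tool axis matches the measured face normal to within 0.001 rad. The rough camera fit of the collar differs by about 0.015 rad. An earlier handle fit differed the opposite way, so I took both as noise.
- **Surroundings:** the spares, wrench and flange look undisturbed in the last picture. I saw no high contact forces.

**What went wrong:** the first hasp swing missed. With the jaws shut, the fingertips ended about 20 mm behind the reported TCP and passed just over the knob without touching anything. I measured the offset in the side camera, repeated the swing lower, and allowed for the offset in the grasp.

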